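# Park the sprung jaw on its stop pin and slide a print block into the registration jig

### The arm

A 7-joint arm with a two-finger parallel gripper is mounted at the origin on a cart in front of the work surface, level with it; the furniture and walls round the work are solid. World frame = base frame: x ahead of the robot, y to its left, z up, the work surface at z = 0. Lengths are in m, angles in degrees, forces in N, time in s.
With the tool pointing down it reaches from about 0.4 to 0.875 m from the base axis. Payload 19.3 kg.
Tool frame: the origin (TCP) lies between the finger pads; the fingertips stand 22 mm ahead of it and the grasp point (between the pads) lies 3 mm ahead of it; z points along the fingers, x is the direction in which the jaws open and shut, and the axes are right-handed (so a half turn about z gives the same grasp; the last joint's range is limited). The gripper opens to 85 mm and grips with 20 to 120 N. Pads are 22 mm wide; open, the fingers measure 114 mm over their backs; the gripper's body (76 mm by 85 mm) begins 54 mm behind the grasp point. The pads swing forward as they close: fully open they stand 13 mm farther back than shut.
Start: joints at [-4.022, 29.874, -2.08, 91.645, 1.215, 58.505, -6.463], TCP at [0.625, -0, 0.213] pointing down, gripper open.
Joint ranges: [-166.77, 166.77], [-17.47, 122.26], [-85.68, 81.53], [9.62, 139.38], [-72.42, 252.41], [9.2, 110.78], [-144.41, 144.41]. Speed limits (degrees/s): [108.29, 108.29, 136.94, 136.94, 172.46, 172.46, 172.46].

### API

Orientations are given as [roll, pitch, yaw] about the fixed x, y, z axes, in that order (R = Rz(yaw) Ry(pitch) Rx(roll)).
In Python, from cell import r, snapshot, spotter gives the robot as it stands.
- The arm moves only by the tool carry_out, never from a script. Its argument "motion" is a list of rows, each a list of 7 numbers: the shift along the world's x, y, z in m, then the turn, a rotation vector about the world's x, y, z in degrees, then the closure, from 0 (fully open) to 1 (shut). A call has 1 to 5 rows; each row shifts and turns the commanded pose from where the row before left it; what a row does not reach is not made up. A row lasts 1/10 s, in which the tool goes at most 50 mm and 8.59 degrees, less where a joint would pass 70% of its speed; a pose out of reach is approached as far as the arm can. A call is refused whole if a number of a shift passes 0.05 or a number of a turn 8.59, either way. A call with a gripper value outside its range is refused whole. The fingers move at their own pace and stop on an object; the grip force is fixed at half the most. Time passes only in rows, so rows that do not move let the fingers close. It gives the time, the measured TCP pose, the force and the opening at its end, in the units of the state.
- r.get_obs(): the state, without advancing time (a new reading comes with each control period).
- snapshot(name): name is "scene" or "side" or "wrist"; returns a dict with "color" (480x640x3 uint8, red, green, blue), "fx", "fy", "cx", "cy" (pixels), "R" (3x3) and "t" (3): a world point X has camera coordinates R X + t; the wrist camera has in their place "mount" (4x4, takes a point from camera to tool coordinates, whose origin is the TCP and whose axes are the tool frame's). Camera axes: x right, y down, z forward; pixel columns grow to the right and rows downward; lengths in m; the calibration is good to about 2 mm. A picture is of the moment at which its call begins: read the wrist's pose just before it. There is no depth.
- r.close_job(): hands the job in, once; it reports no verdict.
Trained networks look in a picture, given as the dict that the camera call returned (one of the last four; its "shot" number tells which), for a name from the list of things; names that differ only in an ending like _2 or _b are one class to them, and where a whole thing is asked for, a point or a joint stands for the part that bears it (a point fixed in the world has none). Each returns a list of dicts, best first, with "confidence" (0 to 1); they miss things now and then, are a little off and sometimes report something else, mostly with a low value. They report only what shows in the picture. A call takes as long as a camera call.
- spotter.spot_in(picture, label): "centre" ([column, row] in pixels, amid what is visible of it).
The state is a dict: "clock": time; "qpos": joint angles; "dq": joint speeds; "joint_torque": joint torques, N m; "tool_pos": TCP position; "tool_rot": TCP orientation; "force": force on the tool from outside, world axes, zero at the start; "torque": the same for the moment, N m; "finger_gap": finger opening in m.
Only numpy, scipy, OpenCV 4.12 (cv2) and the standard library are available. Lean on these libraries where they do the work, as an engineer would, in place of code of your own. Each camera call takes 0.05 s, during which the arm holds its last target. There are 200 camera calls.

### The job

Open the registration jig for the next print: with the closed fingertips push its sprung metal jaw away from the front fence until the stop pin snaps in behind the jaw's side ear, then take the fingers away so that the jaw springs back and rests latched on the pin, halfway. Then push the cat-carved print block that lies flat on the jig's bed along the front fence into the opened gap, until its leading end rests against the side stop. Only push: do not pinch, pick up or tip the block, and leave the other block, the ink jar and the cutter where they are.

Things in the scene. Friction and masses are not known exactly. Their poses are not given: they have to be found in the camera images.
- jig: Fixed registration jig: L-shaped plywood bed, 14 mm thick. Origin on the worktop under the bed; x from front fence to spring end, y along the fence to the side stop, z up (jig frame; mm below). Bed x -100..205, y -60..125; lead-in wing x -100..6, y -210..-60. Steel front fence x -98..-86, y -208..72, top z = 30. Rear block and spring barrels x 125..200, to z = 52.
- side_stop (a point): Point on the face of the side stop that looks at the block: jig x = -50, y = 60, z = 22. The stop is a steel bar at the +y end of the front fence, jig x -86..-14, y 60..72, top z = 30.
- jaw_face (a point): Point on the jaw's flat front face (it looks at the front fence), mid width, at z = 47, 11 mm below the jaw's top; moves with the jaw. The jaw: aluminium block 90 mm long (x), 92 mm wide (jig y -36..56), z 17..58, with a small ear on its +y side. Shut, the face is at jig x = -48, 38 mm from the fence; latched at x = -10, 76 mm from it. Push the face above the fence.
- jaw (a joint): Travel of the sprung jaw along jig +x, m: 0 = shut (start), 0.068 = end of travel. A spring drives it back to 0 (about 4 N shut, 8 N at the end; passing the pin takes up to about 12 N). Beyond 0.041 the ear has passed and the pin snaps in behind it; let go, the jaw then comes back to 0.038 and stays. Let go earlier, it goes back to 0.
- pin (a joint): Travel of the sprung stop pin along jig +y, m: 0 = in (blocks the jaw's ear), about 0.009 while the ear passes. Upright steel pin, 10 mm across, at jig x = 43, y = 62, on a plunger with a black knob in a dark bracket (x 25..61, y 86..110, to z = 52; knob to y = 140). It works by itself and need not be touched.
- block: Loose print block, chipboard with a carved cat on top: 58 mm along its x, 100 mm along its y, 26 mm high (wood 22 mm), about 0.1 kg. Origin mid underside. Starts flat on the lead-in wing (underside z = 14), 5 to 11 mm off the fence, its y nearly along the jig's y, 115 to 135 mm short of home. Home: its +y end touches the side stop, origin at jig y = 10.
- fish: Bystander: loose print block with a carved fish, 60x96x26 mm, on the worktop beside the jig. Origin under its middle.
- jar: Bystander: open black ink jar, 74 mm across, 83 mm high, on the worktop near the spring end. Origin under its middle.
- cutter: Bystander: lino cutter with a mushroom handle, 29x106x28 mm, on the worktop on the side-stop side of the jig. Origin under its middle.

How it is judged:
By the outcome, as a careful person would: the job done as asked, in the order asked, and still so for the second after the job is handed in, with the robot touching nothing.
It also fails if it takes over 45 s, if anything falls off the work surface, if the arm or the gripper's body presses on something with over 40 N, if the wrist force passes 120 N, or if a joint passes its speed limit or range.

## Working session

There is one attempt and no reset: what is moved stays moved. The work goes in short steps, Python scripts to look and compute and a tool call to move; the robot and the scene stay as the last step left them, time stands still between calls to the robot, and variables do not carry over. Pictures are saved under pics/ and viewed, on a budget of 10 in all, crops included, one or two more only if the job needs it, and the job is handed in when it is done.

Besides the shell and the picture viewer there is one more tool, called after ">>>" as a command line: name --pt "numbers of a row" for each row, then --argument value for the rest. carry_out: Moves the arm, as the interface text tells. Its arguments: {"type":"object","properties":{"motion":{"type":"array","items":{"type":"array","items":{"type":"number"}}}},"required":["motion"]}

```bash
mkdir -p pics; ls
cat > h.py <<'E'
import numpy as np, cv2
from cell import r, snapshot, spotter
from scipy.spatial.transform import Rotation as Ro
def snap(n):
    o=r.get_obs(); p=snapshot(n)
    if n=="wrist":
        M=np.array(p["mount"]); T=np.eye(4); T[:3,:3]=Ro.from_euler('xyz',o["tool_rot"],degrees=True).as_matrix(); T[:3,3]=o["tool_pos"]
        W=np.linalg.inv(T@M); p["R2"],p["t2"]=W[:3,:3],W[:3,3]
    else: p["R2"],p["t2"]=np.array(p["R"]),np.array(p["t"])
    return p
def ray(p,uv):
    d=np.array([(uv[0]-p["cx"])/p["fx"],(uv[1]-p["cy"])/p["fy"],1.]); R=p["R2"]
    return -R.T@p["t2"], R.T@d
def onz(p,uv,z):
    c,d=ray(p,uv); return c+d*(z-c[2])/d[2]
def tri(rs):
    A=np.zeros((3,3));b=np.zeros(3)
    for c,d in rs:
        d=d/np.linalg.norm(d);P=np.eye(3)-np.outer(d,d);A+=P;b+=P@c
    return np.linalg.solve(A,b)
def proj(p,X):
    q=np.array(X)@p["R2"].T+p["t2"]; return np.stack([p["fx"]*q[...,0]/q[...,2]+p["cx"],p["fy"]*q[...,1]/q[...,2]+p["cy"]],-1)
def save(p,f): cv2.imwrite("pics/"+f,p["color"][:,:,::-1])
E
python3 - <<'E'
from h import *
print(r.get_obs())
for n in ["scene","side","wrist"]:
    p=snap(n); save(p,n+"0.png"); print(n,-p["R2"].T@p["t2"])
    for l in ["jig","side_stop","jaw_face","pin","block","fish","jar","cutter"]:
        try: print(l,[(np.round(x["centre"]),round(x["confidence"],2)) for x in spotter.spot_in(p,l)][:2])
        except Exception as e: print(l,e)
E
```

```text
pics
{'clock': 0.0, 'qpos': array([-4.02243275, 29.90948585, -2.08459979, 91.67033965,  1.21473161,
       58.50495033, -6.46241951]), 'dq': array([-0.09761278,  0.03876016,  0.04326118,  0.08034496, -0.03748343,
        0.02056571,  0.00579545]), 'joint_torque': array([-4.24098413e-03, -9.27110124e+01,  1.97758444e+00, -3.69928443e+01,
        1.76317629e-02,  8.19846697e-03, -6.58496788e-05]), 'tool_pos': array([ 6.24668684e-01, -3.35276032e-07,  2.12743044e-01]), 'tool_rot': array([1.79997134e+02, 6.26699285e-02, 2.98014482e-03]), 'force': array([-0.07062484, -0.31541367,  0.06667932]), 'torque': array([ 0.01134334, -0.02370788, -0.03100373]), 'finger_gap': 0.08572725840424378}
scene [ 0.12738047 -0.72318249  0.45493507]
jig [(array([304., 269.]), 0.87)]
side_stop [(array([300., 269.]), 0.8), (array([344., 301.]), 0.7)]
jaw_face [(array([291., 257.]), 0.6)]
pin []
block [(array([286., 299.]), 0.64)]
fish [(array([345., 299.]), 0.82)]
jar [(array([392., 272.]), 0.56)]
cutter [(array([237., 246.]), 0.66)]
side [0.60543734 0.96536592 0.49765124]
jig [(array([316., 280.]), 0.6)]
side_stop [(array([315., 279.]), 0.67)]
jaw_face [(array([333., 269.]), 0.97)]
pin [(array([300., 289.]), 0.44)]
block [(array([372., 246.]), 0.64)]
fish [(array([321., 239.]), 0.87)]
jar [(array([285., 225.]), 0.7), (array([376., 249.]), 0.17)]
cutter [(array([358., 323.]), 0.67)]
wrist [0.62533005 0.08470119 0.37395257]
jig [(array([306., 165.]), 0.57)]
side_stop [(array([306., 167.]), 0.8)]
jaw_face [(array([260., 186.]), 0.86), (array([395., 375.]), 0.49)]
pin [(array([339.,  53.]), 0.95)]
block [(array([301.,   0.]), 0.5)]
fish [(array([289., 336.]), 0.69), (array([393., 376.]), 0.51)]
jar [(array([393., 376.]), 0.66)]
cutter []
```

Run:
```python
import cv2,numpy as np
a=cv2.imread("pics/scene0.png")[190:360,180:440];b=cv2.imread("pics/side0.png")[190:360,200:460]
f=lambda x:cv2.resize(x,None,fx=3,fy=3,interpolation=cv2.INTER_CUBIC)
cv2.imwrite("pics/s.png",f(a));cv2.imwrite("pics/d.png",f(b))
```

```text
(no output)
```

View pics/wrist0.png

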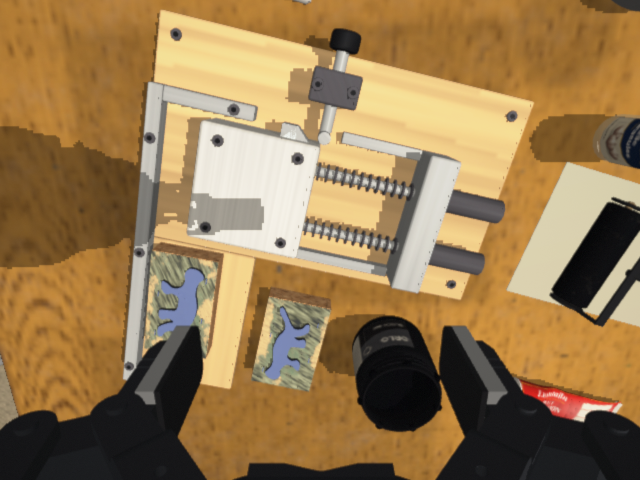

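View pics/d.png

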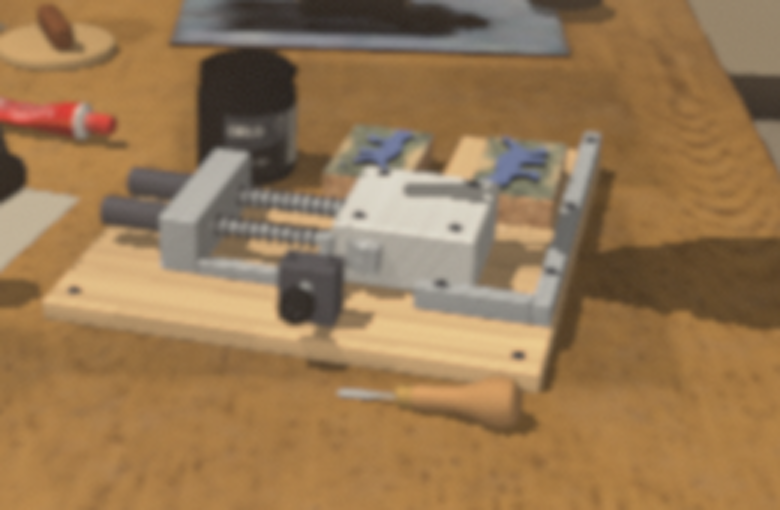

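View pics/s.png

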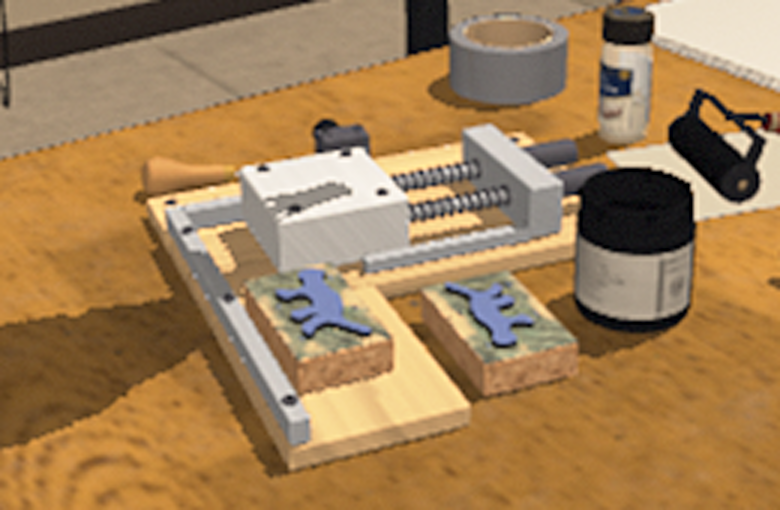

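The wrist view shows the bed corners at (161,11), (533,102), (461,299) and (232,388). The jaw's front edge runs (204,121)–(188,234), and the block lies on the wing around (180,300). Next I fit the jig pose to these, using the side and scene views as well.

```bash
cat >> h.py <<'E'
def jig2w(P,j):
    P=np.atleast_2d(np.array(P,float))/1000; c,s=np.cos(j[3]),np.sin(j[3])
    return np.stack([j[0]+c*P[:,0]-s*P[:,1],j[1]+s*P[:,0]+c*P[:,1],j[2]+P[:,2]],-1)
E
python3 - <<'E'
from h import *
from scipy.optimize import least_squares
W=snap("wrist");S=snap("scene");D=snap("side")
w=[((-100,125,14),(161,11)),((205,125,14),(533,102)),((205,-60,14),(461,299)),((6,-210,14),(232,388)),((-48,56,58),(204,121)),((-48,-36,58),(188,234)),((42,-36,58),(305,257))]
cr=lambda u,v,x,y:(x+u/3,y+v/3)
s=[((-100,-210,14),cr(290,455,180,190)),((6,-210,14),cr(470,408,180,190)),((-48,-36,58),cr(281,217,180,190)),((42,-36,58),cr(410,200,180,190))]
d=[((-100,125,14),cr(543,375,200,190)),((205,125,14),cr(45,300,200,190)),((-48,56,58),cr(478,240,200,190))]
def res(j,full=False):
    o=[proj(p,jig2w([a[0] for a in L],j))-np.array([a[1] for a in L]) for p,L in ((W,w),(S,s),(D,d))]
    return [np.round(x,1).tolist() for x in o] if full else np.concatenate(o).ravel()
f=least_squares(res,[.62,.1,0,-.2],loss='soft_l1',f_scale=2); j=f.x
print(j,np.degrees(j[3])); print(res(j,True))
np.save("j.npy",j)
# block top corners visible: wrist
def tojig(X): 
    q=X-j[:3];c,s_=np.cos(j[3]),np.sin(j[3]); return np.round(1000*np.array([c*q[0]+s_*q[1],-s_*q[0]+c*q[1],q[2]]),1)
for uv in [(148,250),(218,262),(207,357)]: print("block w",uv,tojig(onz(W,uv,j[2]+.036)))
for uv in [cr(245,283,180,190),cr(300,362,180,190),cr(392,345,180,190)]: print("block s",tojig(onz(S,uv,j[2]+.036)))
# height from views: cat block corner near (+x,-y)
for a,b in [((207,357),cr(392,345,180,190)) ]: print(tojig(tri([ray(W,a),ray(S,b)])))
print("jaw tri",tojig(tri([ray(W,(204,121)),ray(D,cr(478,240,200,190))])),tojig(tri([ray(W,(188,234)),ray(S,cr(281,217,180,190))])))
print(jig2w([(-48,10,47),(-50,60,22),(-57,-110,27),(-57,-170,27),(-57,-40,40),(-67,10,47)],j))
E
```

```text
[ 0.57333852  0.00305043 -0.00406125 -0.22001563] -12.605966744528926
[[[0.5, -0.7], [0.6, -0.4], [-0.5, 0.2], [0.2, -0.0], [-1.9, -1.3], [-0.6, 2.1], [-7.7, 1.9]], [[1.0, -0.7], [1.8, -0.3], [-0.0, 2.4], [0.8, -0.4]], [[-2.5, 1.3], [-2.8, 1.8], [-2.5, 1.9]]]
block w (148, 250) [-85.4 -64.9  36. ]
block w (218, 262) [-24.6 -62.8  36. ]
block w (207, 357) [ -21.1 -161.9   36. ]
block s [-80.5 -61.3  36. ]
block s [ -78.4 -160.5   36. ]
block s [ -24.9 -164.6   36. ]
[ -22.6 -162.5   34.4]
jaw tri [-49.1  54.8  60.7] [-46.8 -32.8  61.5]
[[ 0.52867805  0.02328512  0.04293875]
 [ 0.53763851  0.07251631  0.01793875]
 [ 0.49370562 -0.09185796  0.02293875]
 [ 0.48061093 -0.1504116   0.02293875]
 [ 0.50898276 -0.02354538  0.03593875]
 [ 0.51013607  0.02743177  0.04293875]]
```

The fit is good: jig yaw -12.6°, block 5 mm off the fence and about 122 mm short of home. I'll close the fingers, turn the tool to the jig's axes and go in front of the jaw face.

>>> carry_out --pt "-0.024 0.006 -0.01 0 0 -4.2 1" --pt "-0.024 0.006 -0.01 0 0 -4.2 1" --pt "-0.024 0.006 -0.01 0 0 -4.2 1" --pt "-0.024 0.006 -0.01 0 0 0 1" --pt "-0.024 0.005 -0.01 0 0 0 1"

```text
clock: 2.0
tool_pos: [0.5041, 0.0293, 0.163]
tool_rot: [-180.0, -0.0, -12.6]
force: [1.4, 0.7, 0.3]
finger_gap: 0.0124
```

>>> carry_out --pt "0 0 0 0 0 0 1" --pt "0 0 -0.01 0 0 0 1" --pt "0 0 -0.01 0 0 0 1" --pt "0 0 0 0 0 0 1" --pt "0 0 0 0 0 0 1"

```text
clock: 2.5
tool_pos: [0.5051, 0.0288, 0.1428]
tool_rot: [180.0, 0.0, -12.6]
force: [0.0, -0.3, 0.4]
finger_gap: -0.0
```

Run:
```python
from h import *
o=r.get_obs();print(o["clock"],o["tool_pos"],o["tool_rot"],o["finger_gap"])
p=snap("wrist");save(p,"w1.png")
j=np.load("j.npy")
for l in ["jaw_face","side_stop","block"]: print(l,[(np.round(x["centre"]),round(x["confidence"],2)) for x in spotter.spot_in(p,l)][:2])
for z0 in (0,-.004):
    j[2]=z0; print(np.round(proj(p,jig2w([(-48,56,58),(-48,-36,58),(-86,60,30),(-14,60,30),(-48,10,47)],j))).tolist())
```

```text
2.5 [0.50512376 0.02880646 0.14284317] [ 1.79981760e+02  4.31775677e-02 -1.26214296e+01] -4.713817102865667e-05
jaw_face [(array([442., 227.]), 0.66)]
side_stop [(array([458., 177.]), 0.74)]
block [(array([370., 340.]), 0.76)]
[[361.0, 167.0], [357.0, 308.0], [298.0, 154.0], [411.0, 154.0], [358.0, 236.0]]
[[361.0, 166.0], [356.0, 305.0], [299.0, 153.0], [409.0, 153.0], [357.0, 234.0]]
```

View pics/w1.png

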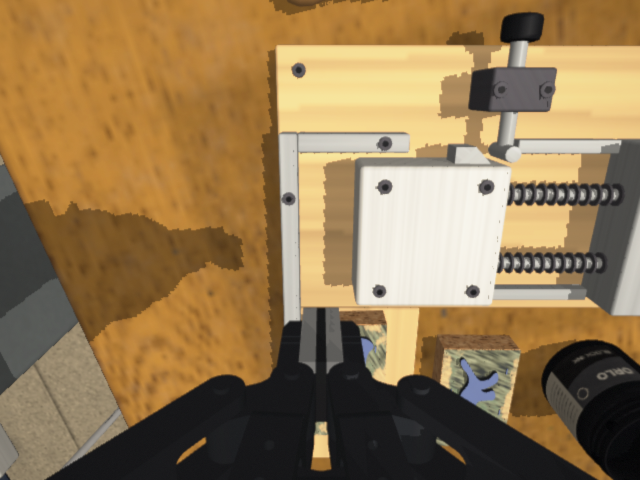

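The closed fingers sit at about (322,330), left of the jaw's edge (357), which is where the jig pose predicts them. Down, then push.

>>> carry_out --pt "0 0 -0.03 0 0 0 1" --pt "0 0 -0.03 0 0 0 1" --pt "0 0 -0.02 0 0 0 1" --pt "0 0 0 0 0 0 1" --pt "0 0 0 0 0 0 1"

```text
clock: 3.2
tool_pos: [0.5052, 0.0289, 0.0638]
tool_rot: [180.0, 0.0, -12.6]
force: [0.6, 0.5, 0.6]
finger_gap: 0.0001
```

>>> carry_out --pt "0.0078 -0.0017 0 0 0 0 1" --pt "0.0078 -0.0017 0 0 0 0 1" --pt "0.0039 -0.0009 0 0 0 0 1" --pt "0 0 0 0 0 0 1"

```text
clock: 3.6
tool_pos: [0.5254, 0.0244, 0.0637]
tool_rot: [-180.0, -0.1, -12.6]
force: [-0.2, 0.6, 0.0]
finger_gap: 0.0001
```

>>> carry_out --pt "0.0049 -0.0011 0 0 0 0 1" --pt "0.0049 -0.0011 0 0 0 0 1" --pt "0 0 0 0 0 0 1"

```text
clock: 3.9
tool_pos: [0.535, 0.0223, 0.0633]
tool_rot: [-180.0, -0.0, -12.6]
force: [0.1, 0.3, 0.3]
finger_gap: -0.0004
```

Run:
```python
from h import *
o=r.get_obs();print(o["clock"],o["tool_pos"],o["force"])
a=snap("side");b=snap("scene");w=snap("wrist")
f=lambda x:cv2.resize(x,(400,300),interpolation=cv2.INTER_CUBIC)
im=np.vstack([np.hstack([f(a["color"][210:330,240:400]),f(b["color"][210:330,220:380])]),np.hstack([f(w["color"]),f(w["color"][100:400,200:600])])])
cv2.imwrite("pics/m1.png",im[:,:,::-1])
```

```text
3.9 [0.53495055 0.0223337  0.06331672] [0.09467822 0.27853372 0.3432942 ]
```

View pics/m1.png

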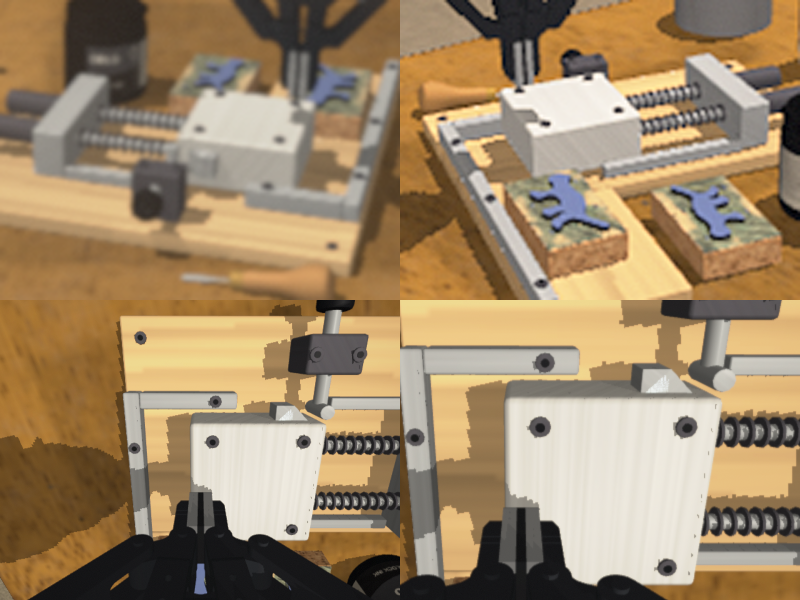

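The composite shows the fingers over the jaw with no contact, because the tips look higher than expected: side ≈(360,250), scene ≈(268,244). I'll triangulate the tips.

Run:
```python
from h import *
o=r.get_obs();print(o["clock"],o["tool_pos"],o["force"],o["finger_gap"])
a=snap("side");b=snap("scene")
X=tri([ray(a,(360,250)),ray(b,(268,244))]);print("tip",X, proj(a,X),proj(b,X))
T=np.array(o["tool_pos"]);
for dz in (0,-.022): print(dz,proj(a,T+[0,0,dz]),proj(b,T+[0,0,dz]))
j=np.load("j.npy")
for z in(0,-.004): j[2]=z;print(proj(a,jig2w([(-48,-36,58),(-48,56,58)],j)).tolist(),proj(b,jig2w([(-48,-36,58),(-48,56,58)],j)).tolist())
f=lambda x:cv2.resize(x,(400,600),interpolation=cv2.INTER_CUBIC)
im=np.hstack([f(a["color"][200:290,330:390]),f(b["color"][200:290,240:300])]);cv2.imwrite("pics/m2.png",im[:,:,::-1])
```

```text
4.05 [0.53413332 0.02247973 0.0632227 ] [-0.34367503 -1.39918579 -0.5062123 ] 0.00021412829927263216
tip [0.53237161 0.02208801 0.0773031 ] [359.72253158 249.8314313 ] [267.73445813 244.1596656 ]
0 [358.36837444 256.72707703] [268.80099514 250.38240626]
-0.022 [357.7186671  267.27229896] [269.39343464 260.39697048]
[[365.0242229072969, 249.92530785356567], [356.92921939627433, 269.9158230479029]] [[273.53750211671246, 262.8495140912251], [259.71458343825407, 244.60829975908135]]
[[364.9004372983401, 251.78938111506784], [356.80775864906116, 271.9029971572976]] [[273.642286989519, 264.7424915521587], [259.8338321607603, 246.3793341710435]]
```

View pics/m2.png

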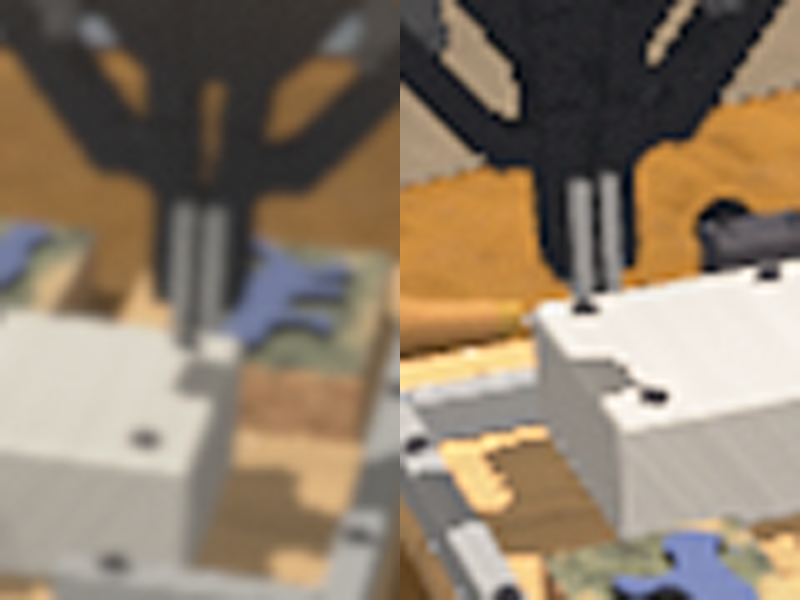

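Run:
```python
from h import *
p=snap("wrist"); M=np.array(p["mount"]); print(np.round(M,3))
Mi=np.linalg.inv(M)
for z in (-.02,-.01,0,.01,.022):
    q=(Mi@np.array([0,-.011,z,1]))[:3]; q2=(Mi@np.array([0.011,-.011,z,1]))[:3]; print(z,[p["fx"]*v[0]/v[2]+p["cx"] for v in(q,q2)],p["fy"]*q[1]/q[2]+p["cy"])
g=p["color"][:,322].astype(int).sum(1); print(g[280:360:4])
a=snap("side");b=snap("scene")
X=tri([ray(a,(358.5,252.5)),ray(b,(268.5,245.8))]);print(X)
```

```text
[[ 1.     0.     0.001  0.   ]
 [-0.     0.945  0.328 -0.085]
 [-0.001 -0.328  0.945 -0.161]
 [ 0.     0.     0.     1.   ]]
-0.02 [np.float64(319.45884202675813), np.float64(348.8758148623316)] 304.8387868940757
-0.01 [np.float64(319.51080272015093), np.float64(347.25900052665935)] 292.9846459896888
0 [np.float64(319.5571843843182), np.float64(345.81577673554165)] 282.40328637883533
0.01 [np.float64(319.5988397712831), np.float64(344.5196112861034)] 272.90016403256027
0.022 [np.float64(319.6435460966124), np.float64(343.1285056180352)] 262.701010688614
[668 667 668 667 655 421 423 113  64  62  61  65  58  60  61  56  54  50
  58  55]
[0.53457665 0.02365283 0.0725317 ]
```

Both the wrist rows and the triangulation put the real tips about 10 mm behind the stated TCP, not 22 mm ahead (tip z ≈ 0.0725 at TCP z 0.063). So I'll go by the measured tip: back out in front of the jaw, then down 33 mm.

>>> carry_out --pt "-0.014 0.003 0 0 0 0 1" --pt "-0.014 0.003 0 0 0 0 1" --pt "0 0 0 0 0 0 1" --pt "0 0 -0.01 0 0 0 1" --pt "0 0 -0.01 0 0 0 1"

```text
clock: 4.8
tool_pos: [0.507, 0.0284, 0.0427]
tool_rot: [-180.0, -0.1, -12.6]
force: [0.7, 0.5, -1.3]
finger_gap: -0.0
```

>>> carry_out --pt "0 0 -0.007 0 0 0 1" --pt "0 0 -0.005 0 0 0 1" --pt "0 0 0 0 0 0 1"

```text
clock: 5.1
tool_pos: [0.5059, 0.0284, 0.0303]
tool_rot: [180.0, 0.1, -12.6]
force: [0.2, 0.1, -0.2]
finger_gap: 0.0
```

>>> carry_out --pt "0.0078 -0.0017 0 0 0 0 1" --pt "0.0078 -0.0017 0 0 0 0 1" --pt "0.0039 -0.0009 0 0 0 0 1" --pt "0 0 0 0 0 0 1"

```text
clock: 5.5
tool_pos: [0.5261, 0.0241, 0.0313]
tool_rot: [180.0, 0.0, -12.6]
force: [-4.9, 0.8, 0.3]
finger_gap: 0.0002
```

Contact at 5 N along the jaw. I'll push 40 mm on.

>>> carry_out --pt "0.0078 -0.0017 0 0 0 0 1" --pt "0.0078 -0.0017 0 0 0 0 1" --pt "0.0078 -0.0017 0 0 0 0 1" --pt "0.0078 -0.0017 0 0 0 0 1" --pt "0 0 0 0 0 0 1"

```text
clock: 6.0
tool_pos: [0.5574, 0.017, 0.0312]
tool_rot: [180.0, 0.0, -12.6]
force: [-5.8, 1.3, 0.5]
finger_gap: -0.0002
```

>>> carry_out --pt "0.0059 -0.0013 0 0 0 0 1" --pt "0.0059 -0.0013 0 0 0 0 1" --pt "0 0 0 0 0 0 1" --pt "0 0 0 0 0 0 1"

```text
clock: 6.4
tool_pos: [0.5681, 0.0146, 0.0312]
tool_rot: [180.0, 0.1, -12.6]
force: [-6.8, 0.8, 0.5]
finger_gap: -0.0002
```

Run:
```python
from h import *
o=r.get_obs();print(o["clock"],o["tool_pos"],o["force"])
w=snap("wrist")
save(w,"w2.png")
```

```text
6.4 [0.5681482  0.0146186  0.03120416] [-6.79002646  0.7583149   0.50701768]
```

View pics/w2.png

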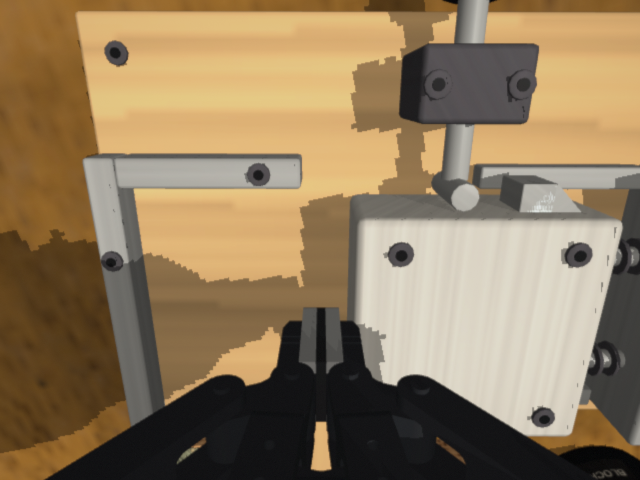

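The ear (540,195) is now past the pin (460,195). I'll back off gently, lift, and look.

>>> carry_out --pt "-0.0078 0.0017 0 0 0 0 1" --pt "-0.0098 0.0022 0 0 0 0 1" --pt "-0.0098 0.0022 0 0 0 0 1" --pt "0 0 0.02 0 0 0 1" --pt "0 0 0.03 0 0 0 1"

```text
clock: 6.95
tool_pos: [0.5402, 0.0212, 0.0811]
tool_rot: [180.0, 0.1, -12.6]
force: [0.3, -1.3, -0.1]
finger_gap: -0.0
```

>>> carry_out --pt "-0.013 -0.04 0.01 0 0 0 1" --pt "-0.013 -0.04 0 0 0 0 1" --pt "-0.013 -0.04 0 0 0 0 1" --pt "-0.013 -0.04 0 0 0 0 1" --pt "-0.011 -0.029 0 0 0 0 1"

```text
clock: 7.45
tool_pos: [0.4774, -0.1705, 0.0917]
tool_rot: [180.0, -0.1, -12.7]
force: [0.7, -0.2, -0.4]
finger_gap: 0.0
```

>>> carry_out --pt "0 0 0 0 0 0 1" --pt "0 0 0 0 0 0 1"

```text
clock: 7.65
tool_pos: [0.4784, -0.1682, 0.0916]
tool_rot: [-180.0, -0.1, -12.7]
force: [0.4, 0.9, 0.2]
finger_gap: -0.0
```

Run:
```python
from h import *
o=r.get_obs();print(o["clock"],o["tool_pos"],o["force"])
a=snap("side");b=snap("scene");w=snap("wrist")
f=lambda x:cv2.resize(x,(400,300),interpolation=cv2.INTER_CUBIC)
im=np.vstack([np.hstack([f(a["color"][200:320,260:420]),f(b["color"][230:350,210:370])]),np.hstack([f(w["color"]),f(a["color"][230:320,270:390])])])
cv2.imwrite("pics/m3.png",im[:,:,::-1])
j=np.load("j.npy");j[2]=-.002
T=o["tool_pos"]; q=T-j[:3];c,s=np.cos(j[3]),np.sin(j[3]);print("tcp jig",c*q[0]+s*q[1],-s*q[0]+c*q[1])
print("w pred latched jaw",np.round(proj(w,jig2w([(-10,56,58),(-10,-36,58)],j)),1).tolist())
```

```text
7.65 [ 0.47844682 -0.16819703  0.09160885] [0.40653654 0.94843992 0.17007597]
tcp jig -0.055230368552473263 -0.1878289964301822
w pred latched jaw [[462.0, -428.2], [435.6, -82.1]]
```

View pics/m3.png

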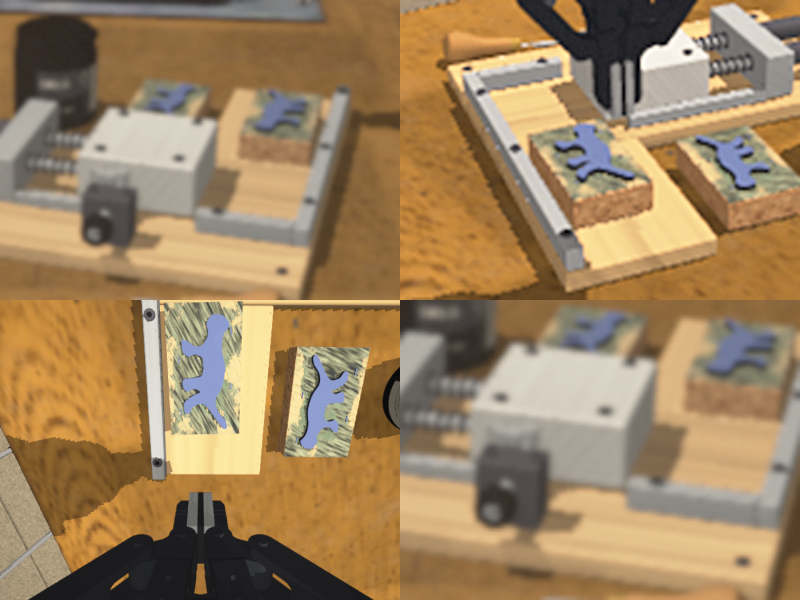

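The jaw stayed latched, with its face beside the end of the side stop. The fingers are behind the block, centred on it (columns 201 against 205). Now I go down behind it.

>>> carry_out --pt "0 0 -0.03 0 0 0 1" --pt "0 0 -0.03 0 0 0 1" --pt "0 0 -0.01 0 0 0 1" --pt "0 0 -0.01 0 0 0 1" --pt "0 0 0 0 0 0 1"

```text
clock: 8.3
tool_pos: [0.4784, -0.1677, 0.0109]
tool_rot: [-180.0, 0.0, -12.6]
force: [0.4, -0.2, 0.5]
finger_gap: -0.0004
```

>>> carry_out --pt "0.0022 0.0098 0 0 0 0 1" --pt "0.0022 0.0098 0 0 0 0 1" --pt "0.0022 0.0098 0 0 0 0 1" --pt "0.0022 0.0098 0 0 0 0 1" --pt "0 0 0 0 0 0 1"

```text
clock: 8.8
tool_pos: [0.4879, -0.1269, 0.0115]
tool_rot: [-180.0, -0.0, -12.5]
force: [-0.3, 0.8, 0.1]
finger_gap: 0.0003
```

Run:
```python
from h import *
o=r.get_obs();print(o["clock"],o["tool_pos"],o["force"])
b=snap("scene");w=snap("wrist")
im=np.hstack([cv2.resize(b["color"][230:350,210:370],(400,300)),cv2.resize(w["color"],(400,300))])
cv2.imwrite("pics/m4.png",im[:,:,::-1])
```

```text
8.8 [ 0.4878569  -0.12694051  0.01154371] [-0.25871974  0.78275291  0.07581539]
```

View pics/m4.png

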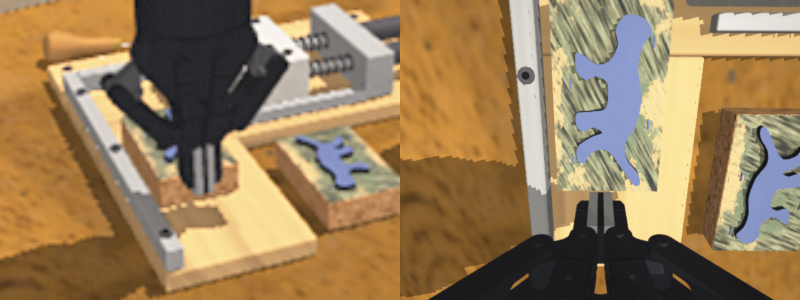

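The fingers are in contact with the block's rear end (wrist ≈(600,190)) and the block is straight beside the fence. I continue, then creep to the stop.

>>> carry_out --pt "0.0022 0.0098 0 0 0 0 1" --pt "0.0022 0.0098 0 0 0 0 1" --pt "0.0022 0.0098 0 0 0 0 1" --pt "0.0022 0.0098 0 0 0 0 1" --pt "0 0 0 0 0 0 1"

```text
clock: 9.4
tool_pos: [0.4964, -0.0878, 0.0113]
tool_rot: [-180.0, -0.0, -12.5]
force: [-0.4, 0.5, 0.2]
finger_gap: -0.0001
```

>>> carry_out --pt "0.0022 0.0098 0 0 0 0 1" --pt "0.0022 0.0098 0 0 0 0 1" --pt "0.0022 0.0098 0 0 0 0 1" --pt "0.0011 0.0049 0 0 0 0 1" --pt "0 0 0 0 0 0 1"

```text
clock: 9.9
tool_pos: [0.5039, -0.0544, 0.0113]
tool_rot: [-180.0, -0.0, -12.5]
force: [-0.2, -0.5, -0.8]
finger_gap: -0.0
```

Run:
```python
from h import *
o=r.get_obs();print(o["clock"],o["tool_pos"],o["force"])
b=snap("side");w=snap("wrist")
im=np.hstack([cv2.resize(b["color"][220:310,290:410],(400,300)),cv2.resize(w["color"],(400,300))])
cv2.imwrite("pics/m5.png",im[:,:,::-1])
```

```text
9.9 [ 0.50393784 -0.0544104   0.01128035] [-0.20153933 -0.48017956 -0.83496501]
```

View pics/m5.png

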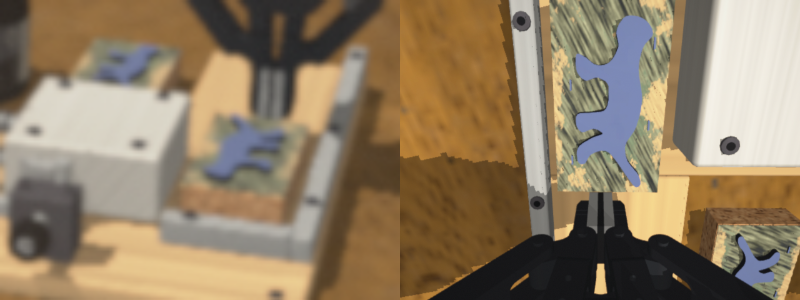

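The block is in the gap between fence and jaw, about 20 mm short. I raise 4 mm for more room between the knuckles and the jaw, and creep on.

>>> carry_out --pt "0 0 0.004 0 0 0 1" --pt "0.0011 0.0049 0 0 0 0 1" --pt "0.0011 0.0049 0 0 0 0 1" --pt "0.0007 0.0029 0 0 0 0 1" --pt "0 0 0 0 0 0 1"

```text
clock: 10.5
tool_pos: [0.5069, -0.0423, 0.0154]
tool_rot: [-180.0, -0.0, -12.6]
force: [-0.2, -2.0, 3.8]
finger_gap: 0.0004
```

>>> carry_out --pt "0.0004 0.002 0 0 0 0 1" --pt "0.0004 0.002 0 0 0 0 1" --pt "0 0 0 0 0 0 1"

```text
clock: 10.8
tool_pos: [0.5075, -0.0386, 0.0154]
tool_rot: [180.0, -0.0, -12.6]
force: [-0.8, -1.9, 5.5]
finger_gap: 0.0
```

>>> carry_out --pt "0.0004 0.002 0 0 0 0 1" --pt "0 0 0 0 0 0 1"

```text
clock: 11.0
tool_pos: [0.508, -0.0366, 0.0154]
tool_rot: [180.0, -0.0, -12.6]
force: [-1.4, -2.2, 6.0]
finger_gap: 0.0001
```

There is an upward force of 6 N, so something may be touching. I'll look.

Run:
```python
from h import *
o=r.get_obs();print(o["clock"],o["tool_pos"],o["force"],o["torque"])
a=snap("scene");b=snap("side");w=snap("wrist")
f=lambda x:cv2.resize(x,(400,300),interpolation=cv2.INTER_CUBIC)
im=np.vstack([np.hstack([f(b["color"][220:310,290:410]),f(a["color"][230:320,220:340])]),np.hstack([f(w["color"]),f(w["color"][150:390,160:480])])])
cv2.imwrite("pics/m6.png",im[:,:,::-1])
```

```text
11.0 [ 0.50797814 -0.03663368  0.01543309] [-1.44238411 -2.22140613  5.97121129] [-0.57697326  0.18346259 -0.08682894]
```

View pics/m6.png

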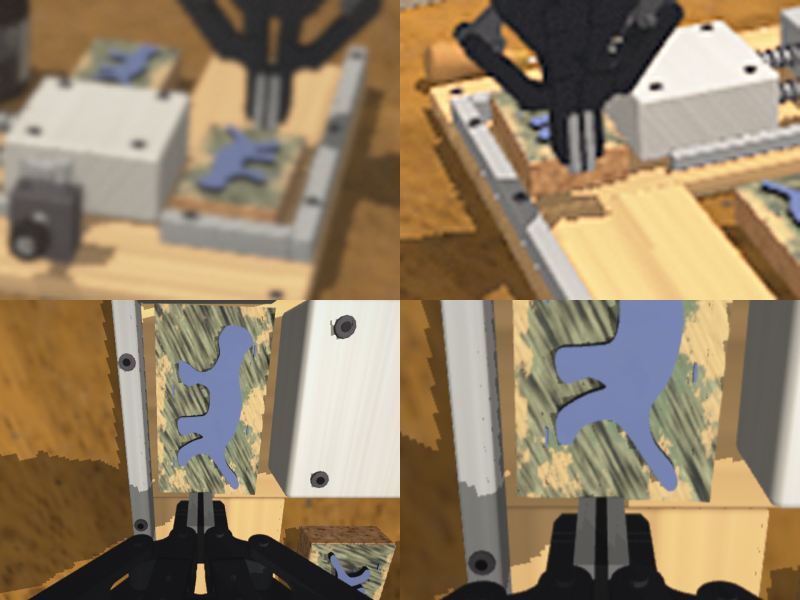

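The force points up and back at the tips, and in the wrist view the pads just overlap the block's rear top edge. So the tips ride on the edge and are about 8 mm higher than I took them to be. I'll back off, go 11 mm lower and push again.

>>> carry_out --pt "-0.0022 -0.0098 0 0 0 0 1" --pt "-0.0011 -0.0049 0 0 0 0 1" --pt "0 0 -0.006 0 0 0 1" --pt "0 0 -0.005 0 0 0 1" --pt "0 0 0 0 0 0 1"

```text
clock: 11.65
tool_pos: [0.504, -0.0511, 0.0034]
tool_rot: [180.0, 0.1, -12.6]
force: [0.8, 0.4, -0.3]
finger_gap: 0.0
```

>>> carry_out --pt "0.0011 0.0049 0 0 0 0 1" --pt "0.0007 0.0029 0 0 0 0 1" --pt "0 0 0 0 0 0 1"

```text
clock: 11.95
tool_pos: [0.5066, -0.0427, 0.0044]
tool_rot: [-180.0, -0.0, -12.5]
force: [-0.3, 0.6, -0.6]
finger_gap: -0.0001
```

Run:
```python
from h import *
o=r.get_obs();print(o["clock"],o["tool_pos"],o["force"],o["torque"])
a=snap("scene");b=snap("side");w=snap("wrist")
f=lambda x:cv2.resize(x,(400,300),interpolation=cv2.INTER_CUBIC)
im=np.vstack([np.hstack([f(b["color"][240:300,320:400]),f(a["color"][230:320,220:340])]),np.hstack([f(w["color"]),f(w["color"][150:390,160:480])])])
cv2.imwrite("pics/m7.png",im[:,:,::-1])
```

```text
11.95 [ 0.50657511 -0.04274968  0.00439215] [-0.27932149  0.62393906 -0.59633902] [0.02026121 0.00854781 0.07213072]
```

View pics/m7.png

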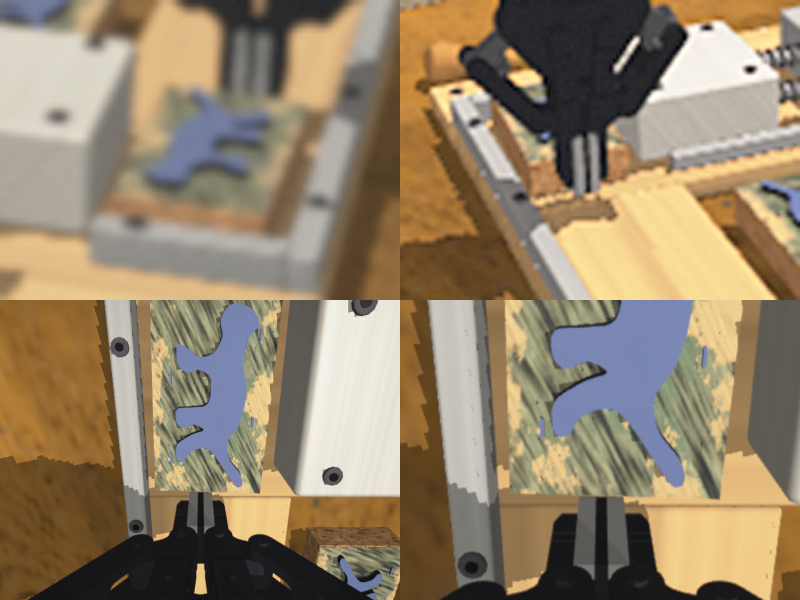

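The tips are now well down behind the block with no stray force. I creep on to the stop.

>>> carry_out --pt "0.0004 0.002 0 0 0 0 1" --pt "0.0004 0.002 0 0 0 0 1" --pt "0 0 0 0 0 0 1"

```text
clock: 12.4
tool_pos: [0.5072, -0.0393, 0.0043]
tool_rot: [-180.0, -0.0, -12.6]
force: [-0.2, -0.6, -0.1]
finger_gap: 0.0002
```

>>> carry_out --pt "0.0004 0.002 0 0 0 0 1" --pt "0 0 0 0 0 0 1" --pt "0 0 0 0 0 0 1"

```text
clock: 12.7
tool_pos: [0.5075, -0.0376, 0.0043]
tool_rot: [180.0, 0.0, -12.6]
force: [-0.0, -0.6, 0.1]
finger_gap: -0.0001
```

>>> carry_out --pt "0.0004 0.002 0 0 0 0 1" --pt "0 0 0 0 0 0 1" --pt "0 0 0 0 0 0 1"

```text
clock: 13.0
tool_pos: [0.5079, -0.0355, 0.0043]
tool_rot: [-180.0, -0.0, -12.6]
force: [0.6, 0.1, 0.0]
finger_gap: -0.0002
```

>>> carry_out --pt "0.0004 0.002 0 0 0 0 1" --pt "0 0 0 0 0 0 1" --pt "0 0 0 0 0 0 1"

```text
clock: 13.3
tool_pos: [0.5083, -0.0347, 0.0043]
tool_rot: [179.9, -0.0, -12.7]
force: [-0.5, -7.0, 0.8]
finger_gap: -0.0
```

>>> carry_out --pt "0.0004 0.002 0 0 0 0 1" --pt "0 0 0 0 0 0 1" --pt "0 0 0 0 0 0 1"

```text
clock: 13.6
tool_pos: [0.5086, -0.0345, 0.0044]
tool_rot: [179.8, -0.0, -12.8]
force: [0.2, -18.0, 1.3]
finger_gap: 0.0001
```

>>> carry_out --pt "0.0004 0.0015 0 0 0 0 1" --pt "0 0 0 0 0 0 1" --pt "0 0 0 0 0 0 1"

```text
clock: 13.9
tool_pos: [0.5088, -0.0344, 0.0044]
tool_rot: [179.8, -0.0, -12.8]
force: [-0.0, -26.4, 1.0]
finger_gap: 0.0003
```

It is firmly seated (26 N against the stop, TCP no longer moving). I back away, lift clear, and check.

>>> carry_out --pt "-0.0015 -0.007 0 0 0 0 1" --pt "-0.0022 -0.0098 0 0 0 0 1" --pt "-0.0044 -0.0196 0 0 0 0 1" --pt "-0.0044 -0.0196 0 0 0 0 1" --pt "0 0 0.04 0 0 0 1"

```text
clock: 14.4
tool_pos: [0.4933, -0.0886, 0.0414]
tool_rot: [179.9, 0.4, -12.8]
force: [-0.5, 0.5, 1.8]
finger_gap: -0.0001
```

>>> carry_out --pt "0 0 0.05 0 0 0 1" --pt "0 0 0.05 0 0 0 1" --pt "0 0 0.03 0 0 0 1" --pt "0 0 0 0 0 0 1" --pt "0 0 0 0 0 0 1"

```text
clock: 14.9
tool_pos: [0.4966, -0.0862, 0.1747]
tool_rot: [-180.0, -0.1, -12.6]
force: [0.4, 0.2, -0.9]
finger_gap: 0.0004
```

Run:
```python
from h import *
o=r.get_obs();print(o["clock"],o["tool_pos"],o["force"])
a=snap("scene");b=snap("side");w=snap("wrist")
f=lambda x:cv2.resize(x,(400,300),interpolation=cv2.INTER_CUBIC)
im=np.vstack([np.hstack([f(b["color"][230:320,290:410]),f(a["color"][210:330,220:380])]),np.hstack([f(w["color"]),f(w["color"][0:240,200:520])])])
cv2.imwrite("pics/m8.png",im[:,:,::-1])
```

```text
14.9 [ 0.49664031 -0.08624043  0.17468601] [ 0.35421595  0.23300444 -0.87974308]
```

View pics/m8.png

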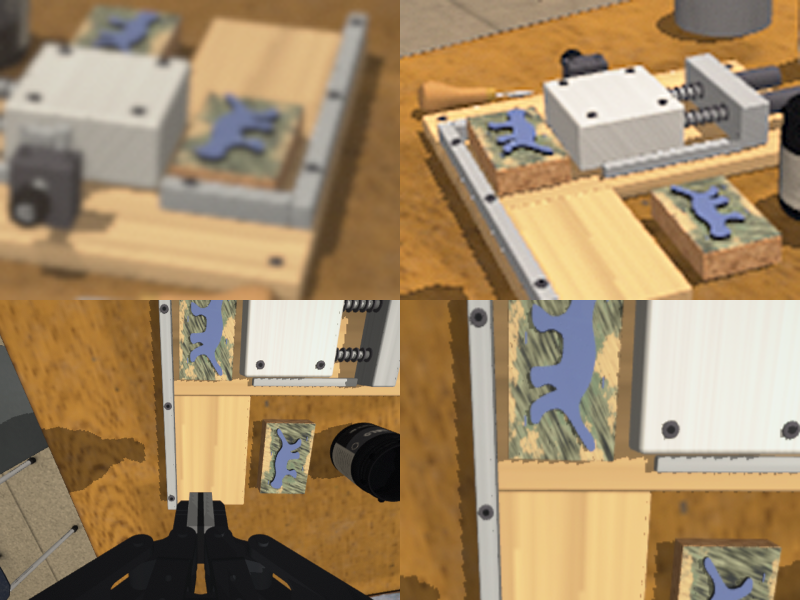

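The block lies flat and square in the gap, its leading end at the stop. The jaw is latched, the gripper is clear and the bystanders are unmoved. Handing in.

```bash
python3 -c "
from h import *
print(r.close_job())"
```

```text
the job is handed in; nothing more can be done
None
```

The jig is open and the cat block is home against the side stop. I handed the job in at about 15 s, and it reported no verdict.

- **Jaw:** I pushed it with the closed fingertips, at about 7 N at the end, until its ear had passed the pin. When I backed off it stayed latched, and the later pictures confirm that.
- **Block:** I pushed it along the fence into the gap until the force rose to 26 N and it stopped moving. The last pictures show it flat and square between fence and jaw, its leading end at the stop. The fish block, jar and cutter look untouched, and the gripper is clear.

**What disagreed:**
- **Fingertip length:** the closed fingertips stood about 10–20 mm behind the stated TCP, not 22 mm ahead of it. My first jaw push therefore passed above the jaw without touching it.
- **Riding on the block:** for the same reason the tips rode on the block's rear top edge for a moment, pressing down with about 6 N. I backed off, went lower and pushed again without trouble.
- **Jig height:** the fit to the pictures put the jig about 4 mm low, but this did not affect the work.

I viewed 12 pictures, two over the budget of 10, several of them composites of more than one view.

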